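Swing the lathe's hanger hook out and hang up the graphite paddle

ROBOT

A 6-joint arm with a two-finger parallel gripper is mounted at the origin on the work surface. World frame = base frame: x ahead of the robot, y to its left, z up, the work surface at z = 0. Lengths are in m, angles in rad, forces in N, time in s.
With the tool pointing down it reaches from about 0.3 to 0.85 m from the base axis. Payload 4.2 kg.
Tool frame: the origin (TCP) lies midway between the tips of the shut fingers; the grasp point (between the pads) lies 19 mm behind it (r.grasp_offset is the distance from the TCP to the grasp point, in m); z points along the fingers, y is the direction in which the jaws open and shut (so a half turn about z gives the same grasp; the last joint's range is limited). The gripper opens to 91 mm and grips with 3 to 60 N. Pads are 32 mm wide; open, the fingers measure 118 mm over their backs; the gripper's body (76 mm by 178 mm) begins 60 mm behind the grasp point.
Start: joints at [1.136, 0.32, 1.565, -0, 1.257, -0.02], TCP at [0.232, 0.526, 0.214] pointing down, gripper open.
Joint ranges: [-3.11, 3.11], [-0.84, 2.01], [0.21, 2.61], [-1.34, 4.49], [0.05, 2.63], [-2.56, 2.56]. Speed limits (rad/s): [2.57, 2.57, 3.14, 3.14, 3.14, 3.14].

INTERFACE

Orientations are given as a 3x3 rotation matrix whose columns are the frame's x, y, z axes.
In Python, from rig import r, camera, camera_info gives the robot as it stands. The module is installed in compiled form; this text tells all that it offers. Calls block until the motion is done:
- r.reach(position, orientation): joint-space move of the TCP to a pose.
- r.move_linear(position, rate=0.15, rot=None, f_stop=None): straight line of the TCP; rot=None keeps the orientation; rate is the mean speed in m/s. With f_stop (N) it stops when the force on the tool has changed by that much, and returns True; else False.
- r.move_joints(angles): joint-space move.
- r.release() and r.close(): open the fingers fully, or close them until they stop; the grip force is fixed at half the most.
- r.wait(seconds).
- r.ik(position, orientation): joint angles nearest the present ones, or None.
- r.observe(): the state.
- camera(name): name is "side" or "top" or "wrist"; returns the picture (420x560x3 uint8, red, green, blue); there is no depth.
- camera_info(name): a dict with "camera_matrix" (3x3 intrinsics, pixels), "k1" (the pictures are not rectified: a ray, as slopes to the right and down, at radius r is drawn at 1 + k1 r^2 times it, then the intrinsics apply), "world_to_cam" (4x4, takes a point from world to camera coordinates). Camera axes: x right, y down, z forward; pixel columns grow to the right and rows downward; lengths in m; the calibration is good to about 2 mm. A picture is of the moment at which its call begins: read the wrist's pose just before it. camera_info takes no time and is no camera call; for the wrist camera it gives the pose at the moment of the call.
A pose or a line that the arm cannot do raises r.IKError and nothing moves.
- r.sign_off(): hands the job in, once; it reports no verdict.
The state is a dict: "clock": time; "joints": joint angles; "dq": joint speeds; "tau": joint torques, N m; "tool_pos": TCP position; "orientation": TCP orientation; "force": force on the tool from outside, world axes, zero at the start; "torque": the same for the moment, N m; "grip_width": finger opening in m.
Only numpy, scipy, OpenCV 4.12 (cv2) and the standard library are available. Lean on these libraries where they do the work, as an engineer would, in place of code of your own. Each camera call takes 0.05 s, during which the arm holds its last target. There are 200 camera calls.

TASK

The swivel hook on the glass lathe's carriage is turned in towards the bed. Swing it round until it points straight out from the bed towards the operator's side, where the robot stands; then take the wider of the two graphite paddles out of the slotted firebrick and hang it on the hook by the loop of its handle, so that it hangs still with the blade down. Leave the narrower paddle standing in its slot and do not knock the glass flask.

Things in the scene. Friction and masses are not known exactly. Their poses are not given: they have to be found in the camera images.
- swivel_hook (a joint): Angle of the steel hook that swivels on top of the upright hanger post, rad: 0 = arm points straight at the lathe bed (world +x), growing anticlockwise seen from above, +pi or -pi = straight out to the operator's side (-x). Starts within 1.1 of 0; turns either way, up to 3.6. Friction (0.08 N m) holds it where it is left: about 2 N sideways on the arm turns it.
- post_top (a point): Top of the fixed hanger post (16 mm dia.) on the lathe carriage, on the hook's axis, 245 mm above the bench; axes as the world's. The hook's boss (28 mm dia.) with its cap rises 34 mm above it. The carriage's place along the bed (y) varies. A 26 mm collar is just below; bracket and carriage are 35 mm and more lower; the burner, 270 mm high, begins 120 mm beyond the post (+x).
- hook_seat (a point): Top of the wire, mid-seat, where a hung loop bears: 56 mm from the turning axis, 14 mm above post_top; x points out along the arm, z up. The hook is bent 8 mm round wire: it leaves the boss 5 mm higher than the seat, dips at 34 to 45 mm from the axis to a level seat (45 to 67 mm), then turns up to a tip that ends 83 mm from the axis, 19 mm above hook_seat.
- wide_paddle_loop (a point): Wide paddle, 180 mm long, 0.14-0.28 kg: graphite blade 84 wide, 70 high, 10 thick, rod, and on top a closed handle loop of steel strap (12 deep, 4 thick; 48 wide, 54 high outside). Point: centre of the loop, to grip across its 48 mm; 153 mm above the lower edge, 23 below the underside of the top bar. y across the width, x through the loop. Stands blade down in a slot, leaning up to 3 deg.
- narrow_paddle_loop (a point): The same point of the narrow paddle, to be left alone: same handle and length, but its blade is only 32 mm wide. It stands in the firebrick's other slot, 120 mm away, with the same yaw.
- firebrick: Fixed firebrick 230 mm (its x) x 114 mm (its y) x 64 mm high; origin: centre of its underside, z up. Two saw-cut slots run right across along y at x = -60 and +60 mm: 12 mm wide, floor 26 mm above the bench, open above and at both ends. Either paddle may be in either slot, its width along y, up to 15 mm off the middle.
- flask_center (a point): Conical glass flask, loose on the bench between firebrick and hook: base 70 mm dia., 104 mm high; this point is on its axis, 52 mm up. Not to be knocked.

How it is judged:
By the outcome, as a careful person would: the job done as asked, in the order asked, and still so for the second after the job is handed in, with the robot touching nothing.
It also fails if it takes over 64 s, if anything falls off the work surface, if the arm or the gripper's body presses on something with over 40 N, if the wrist force passes 120 N, or if a joint passes its speed limit or range.

## Working session

There is one attempt and no reset: what is moved stays moved. The work goes in short steps, each a Python script; the robot and the scene stay as the last script left them, time stands still between calls to the robot, and variables do not carry over. Pictures are saved under pics/ and viewed, about 8 in all and at most 12, crops included, and the job is handed in when it is done.

```bash
mkdir -p pics
python3 - <<'E'
from rig import r,camera,camera_info
import cv2,numpy as np
np.set_printoptions(precision=4,suppress=True)
for n in("side","top"):
    im=camera(n); cv2.imwrite(f"pics/{n}0.png",im[:,:,::-1]); i=camera_info(n); print(n,i)
o=r.observe(); print(o["clock"],o["tool_pos"],o["orientation"],o["grip_width"],r.grasp_offset)
print(camera_info("wrist"))
E
```

```text
side {'camera_matrix': array([[446.7793,   0.    , 272.0544],
       [  0.    , 446.7793, 217.3524],
       [  0.    ,   0.    ,   1.    ]]), 'k1': -0.07852927719957767, 'world_to_cam': array([[ 0.9849, -0.173 , -0.0042, -0.5089],
       [-0.0988, -0.542 , -0.8345,  0.2411],
       [ 0.1421,  0.8224, -0.5509,  0.6652],
       [ 0.    ,  0.    ,  0.    ,  1.    ]])}
top {'camera_matrix': array([[541.1908,   0.    , 274.2108],
       [  0.    , 541.1908, 203.127 ],
       [  0.    ,   0.    ,   1.    ]]), 'k1': -0.17679474466330616, 'world_to_cam': array([[-0.0286, -0.9996,  0.0033,  0.1058],
       [-0.997 ,  0.0283, -0.0719,  0.5389],
       [ 0.0718, -0.0053, -0.9974,  1.2633],
       [ 0.    ,  0.    ,  0.    ,  1.    ]])}
0.1 [0.2315 0.5258 0.2132] [[-0.9152  0.403  -0.0007]
 [ 0.403   0.9152 -0.0015]
 [ 0.     -0.0016 -1.    ]] 0.09106670060922588 0.0188
{'camera_matrix': array([[312.6338,   0.    , 281.5355],
       [  0.    , 312.6338, 207.3781],
       [  0.    ,   0.    ,   1.    ]]), 'k1': -0.06646696444564706, 'world_to_cam': array([[ 0.403 ,  0.9152, -0.0012, -0.5747],
       [ 0.8837, -0.3888,  0.2605, -0.0293],
       [ 0.238 , -0.106 , -0.9655,  0.3903],
       [ 0.    ,  0.    ,  0.    ,  1.    ]])}
```

View pics/side0.png

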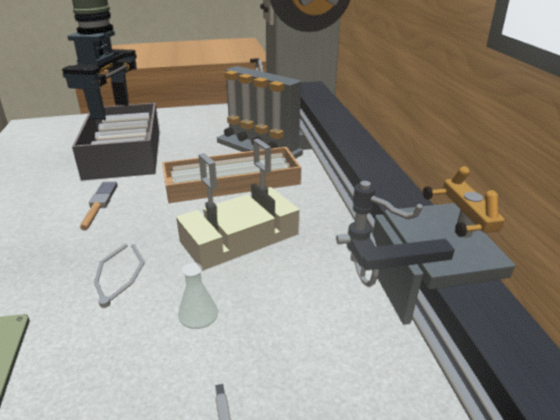

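View pics/top0.png

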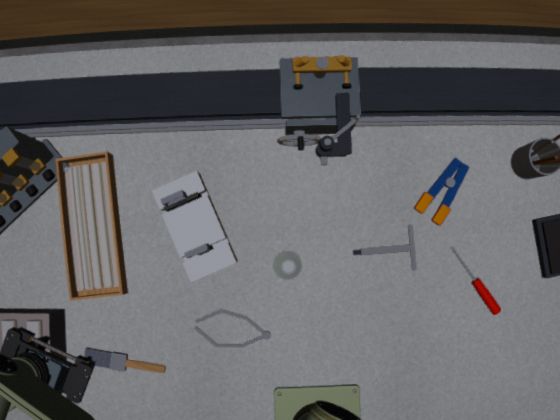

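Side: the wide blade is in the right (far) slot, near (262,198), and the post cap is at (363,187). Top: the post is at (326,144), the hook tip at (357,119), the flask at (287,264) and the brick centre at about (194,227). I'll zoom in on these areas.

Run:
```python
import cv2,numpy as np
t=cv2.imread("pics/top0.png");s=cv2.imread("pics/side0.png")
def c(im,x,y,w,h,k): return cv2.resize(im[y:y+h,x:x+w],None,fx=k,fy=k,interpolation=cv2.INTER_CUBIC)
a=c(t,145,165,100,120,4);b=c(t,270,90,100,75,4);
cv2.imwrite("pics/c1.png",np.hstack([a,np.vstack([b,np.zeros((180,400,3),np.uint8)])]))
a=c(s,170,130,140,140,4 if 0 else 2.85);b=c(s,325,165,140,140,2.85)
cv2.imwrite("pics/c2.png",np.hstack([a,b]))
```

```text
(no output)
```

View pics/c1.png

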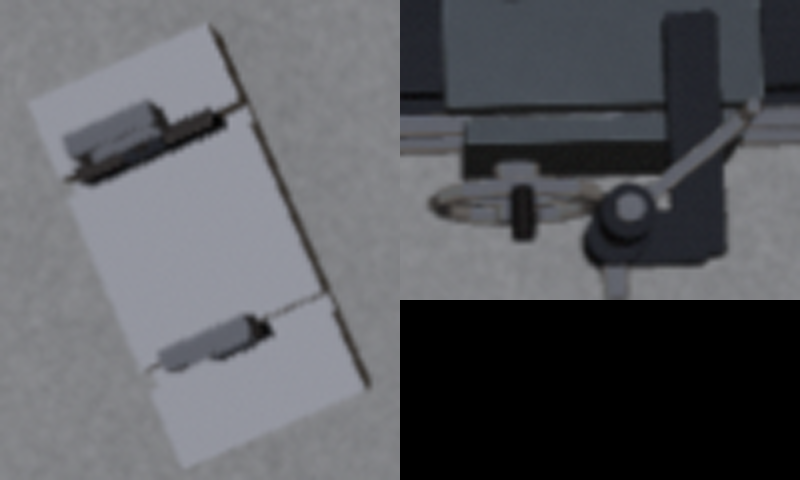

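View pics/c2.png

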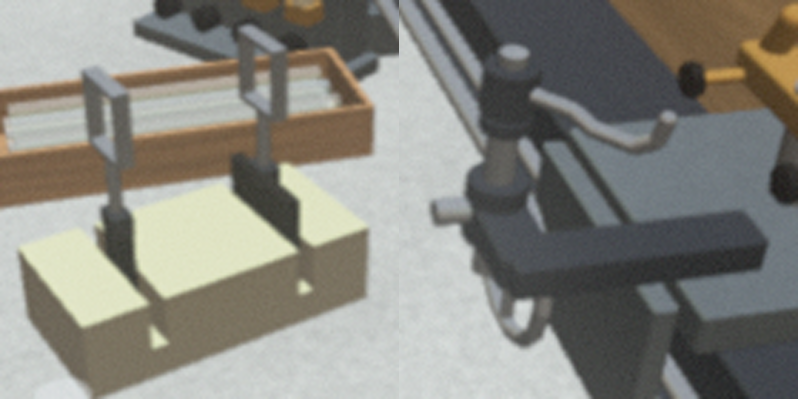

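```bash
cat > h.py <<'E'
from rig import r,camera,camera_info
import cv2,numpy as np
np.set_printoptions(precision=4,suppress=True)
def ray(uv,i):
    K=i["camera_matrix"];n=cv2.undistortPoints(np.array([[uv]],float),K,np.array([i["k1"],0,0,0]))[0,0]
    T=i["world_to_cam"];R=T[:3,:3];return -R.T@T[:3,3],R.T@np.array([n[0],n[1],1])
def atz(uv,i,z):
    c,d=ray(uv,i);return c+d*(z-c[2])/d[2]
def tri(*ps):
    A=np.zeros((3,3));b=np.zeros(3)
    for uv,i in ps:
        c,d=ray(uv,i);d=d/np.linalg.norm(d);P=np.eye(3)-np.outer(d,d);A+=P;b+=P@c
    return np.linalg.solve(A,b)
def proj(p,i):
    T=i["world_to_cam"];c=T[:3,:3]@p+T[:3,3];x=c[:2]/c[2];x=x*(1+i["k1"]*(x@x));K=i["camera_matrix"]
    return K[:2,:2]@x+K[:2,2]
def down(yaw): # jaw (tool y) along yaw in world, tool z down
    y=np.array([np.cos(yaw),np.sin(yaw),0]);z=np.array([0,0,-1.]);return np.stack([np.cross(y,z),y,z],1)
E
python3 - <<'E'
from h import *
t=camera_info("top");s=camera_info("side")
C=[atz(p,t,.064) for p in((197,170.75),(152.5,190),(191.25,281.75),(237.5,261.25))]
print("brick",*C,sum(C)/4,[np.linalg.norm(C[i]-C[i-1]) for i in range(4)])
d=(C[0]+C[1]-C[2]-C[3]);print("yaw of long",np.degrees(np.arctan2(d[1],d[0])))
for n,a,z,b in(("wide",(173,197.5),.206,(261.9,143.3)),("narrow",(196.5,251),.206,(207.5,158)),("cap",(327.75,141.75),.279,(365.7,183.2)),("tip",(358,115.75),.278,(419,207))):
    print(n,atz(a,t,z),tri((a,t),(b,s)),atz(b,s,z))
print("flask",atz((287,264),t,.104))
E
```

```text
brick [0.6183 0.2665 0.064 ] [0.5768 0.3709 0.064 ] [0.3641 0.2849 0.064 ] [0.4083 0.1779 0.064 ] [0.4919 0.275  0.064 ] [np.float64(0.22792076456222585), np.float64(0.11236814611877326), np.float64(0.22940463261797553), np.float64(0.11568872926758526)]
yaw of long 22.43681778349669
wide [0.5455 0.2972 0.206 ] [0.5476 0.2972 0.2049] [0.5493 0.2948 0.206 ]
narrow [0.4357 0.2511 0.206 ] [0.4383 0.2512 0.2048] [0.4408 0.2486 0.206 ]
cap [ 0.6377 -0.0139  0.279 ] [ 0.6399 -0.0147  0.2768] [ 0.6402 -0.0183  0.279 ]
tip [ 0.6876 -0.0748  0.278 ] [ 0.6895 -0.076   0.272 ] [ 0.6848 -0.0848  0.278 ]
flask [0.4005 0.0666 0.104 ]
```

Run:
```python
from h import *
c=np.array([.639,-.015]); R=.060
def pose(th,z): return np.r_[c+R*np.array([np.cos(th),np.sin(th)]),z], down(th+np.pi/2)
t0=-.885
o=r.observe(); r.move_linear(np.r_[o["tool_pos"][:2],.36],rate=.2)
p,q=pose(t0,.33); r.reach(p,q)
# feasibility of the whole arc
print([r.ik(*pose(t,.236)) is not None for t in np.linspace(t0,-np.pi,7)], r.ik(*pose(-np.pi,.236)))
p,q=pose(t0,.236); print("hit",r.move_linear(p,rate=.08,f_stop=8))
r.close(); o=r.observe(); print(o["clock"],o["grip_width"],o["force"],o["tool_pos"])
i=camera_info("top"); cv2.imwrite("pics/t1.png",camera("top")[:,:,::-1]);
```

```text
[True, True, True, True, True, True, True] [-0.0458  0.3136  1.5172 -0.      1.3108  1.525 ]
hit False
6.1583 0.007316089918683727 [ 2.1149  1.5166 -1.6424] [ 0.6775 -0.061   0.236 ]
```

The grip closed at 7.3 mm, which fits the 8 mm wire, so I'll swing the hook along the arc.

Run:
```python
from h import *
c=np.array([.639,-.015]); R=.060
def pose(th,z): return np.r_[c+R*np.array([np.cos(th),np.sin(th)]),z], down(th+np.pi/2)
F=[]
for t in np.linspace(-.885,-np.pi,17)[1:]:
    p,q=pose(t,.236); r.move_linear(p,rate=.04,rot=q); F.append(np.linalg.norm(r.observe()["force"]))
o=r.observe(); print(o["clock"],o["grip_width"],o["force"],max(F),o["tool_pos"])
r.release(); p=o["tool_pos"].copy(); p[2]=.34; r.move_linear(p,rate=.15)
# over the wide paddle, wrist picture
yb=np.radians(22.4); w=np.array([.547,.296])
cand=[down(yb+np.pi/2),down(yb-np.pi/2)]
for q in cand: print(r.ik(np.r_[w,.28],q))
cv2.imwrite("pics/w_hook.png",camera("wrist")[:,:,::-1]); np.save("w_hook.npy",camera_info("wrist")["world_to_cam"])
r.reach(np.r_[w[0],w[1],.30],min(cand,key=lambda q:abs((r.ik(np.r_[w,.30],q) if r.ik(np.r_[w,.30],q) is not None else np.full(6,9))[5])))
print(r.observe()["clock"],r.observe()["joints"])
np.save("w_pad.npy",camera_info("wrist")["world_to_cam"])
a=camera("wrist"); b=camera("top")
cv2.imwrite("pics/w_pad.png",a[:,:,::-1]); cv2.imwrite("pics/t2.png",b[:,:,::-1])
k=cv2.resize(b[90:190,270:370],(400,400),interpolation=cv2.INTER_CUBIC)[:,:,::-1]
cv2.imwrite("pics/v1.png",np.hstack([k,cv2.resize(a[:,:,::-1],(400,300)).copy() if 0 else np.vstack([cv2.resize(a[:,:,::-1],(400,300)),np.zeros((100,400,3),np.uint8)])]))
```

```text
11.9417 0.007589144299959107 [ 4.7484  3.7133 -2.5377] 7.310386419428887 [ 0.5801 -0.0148  0.236 ]
[ 0.4775  0.3651  1.3317 -0.      1.4448 -1.4842]
[ 0.4775  0.3651  1.3317 -0.      1.4448  1.6574]
16.6833 [ 0.4772  0.3595  1.2917 -0.0001  1.4904 -1.484 ]
```

View pics/v1.png

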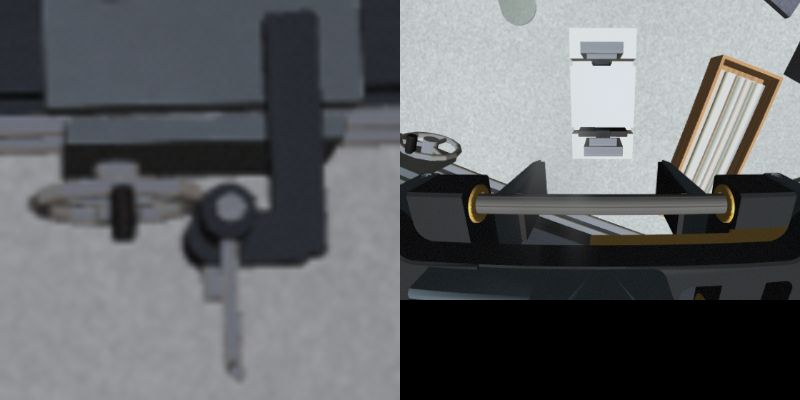

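Top view: the hook now points almost exactly to -x, from the cap at (328,142) to the tip at (329,183). In the wrist view the wide paddle's loop is at about (283,205). I'll refine both.

Run:
```python
from h import *
t=camera_info("top")
a=atz((327.75,141.75),t,.279);b=atz((328.6,183.2),t,.278);print(a,b,np.linalg.norm((b-a)[:2]),np.arctan2((b-a)[1],(b-a)[0]))
w=cv2.imread("pics/w_pad.png");cv2.imwrite("pics/v2.png",cv2.resize(w[165:230,235:335],None,fx=8,fy=8,interpolation=cv2.INTER_CUBIC))
i=camera_info("wrist")
for y in(-.024,.024):
  for x in (-.006,.006):
    yb=np.radians(22.4);p=np.array([.547+x*np.cos(yb)-y*np.sin(yb),.296+x*np.sin(yb)+y*np.cos(yb),.206]);print(((proj(p,i)-[235,165])*8))
```

```text
[ 0.6377 -0.0139  0.279 ] [ 0.5581 -0.0126  0.278 ] 0.07966713340664362 3.124869211586789
[152.5569 300.2507]
[155.1119 405.5894]
[592.1947 299.9786]
[589.7545 405.3159]
```

View pics/v2.png

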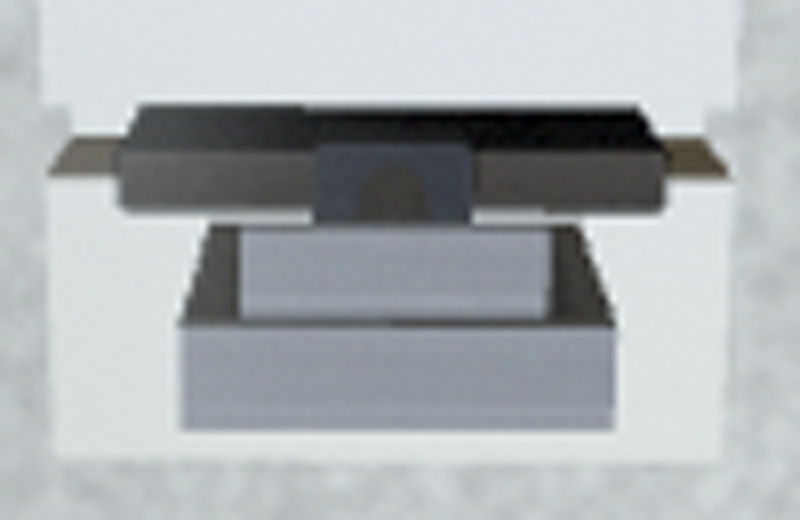

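Wrist and fixed-camera estimates agree to about 3 mm, so I'll use the wrist-weighted (0.548, 0.299). Next I grasp, lift, carry to in front of the hook and look before threading.

Run:
```python
from h import *
w=np.array([.548,.299]); 
r.move_linear(np.r_[w,.28],rate=.1)
print("hit",r.move_linear(np.r_[w,.160],rate=.08,f_stop=6))
r.close(); o=r.observe(); print(o["clock"],o["grip_width"],o["force"],o["tool_pos"])
if not .043<o["grip_width"]<.052: raise SystemExit
r.move_linear(np.r_[w,.24],rate=.06); r.move_linear(np.r_[w,.30],rate=.12)
r.move_linear([.525,-.0145,.30],rate=.12,rot=down(np.pi/2))
r.move_linear([.525,-.0145,.244],rate=.1); r.wait(.5)
o=r.observe(); print(o["clock"],o["grip_width"],o["force"],o["tool_pos"])
s=camera("side");t=camera("top");cv2.imwrite("pics/s3.png",s[:,:,::-1]);cv2.imwrite("pics/t3.png",t[:,:,::-1])
f=lambda m:cv2.resize(m[:,:,::-1],(400,400),interpolation=cv2.INTER_CUBIC)
cv2.imwrite("pics/v3.png",np.hstack([f(s[130:290,270:430]),f(s[100:260,130:290])]))
```

```text
hit False
19.5167 0.04768039789571541 [-0.3011 -0.3477 -0.2687] [0.548 0.299 0.16 ]
25.625 0.047699471459278435 [-0.5014  0.2467 -2.1256] [ 0.525  -0.0145  0.2441]
```

View pics/v3.png

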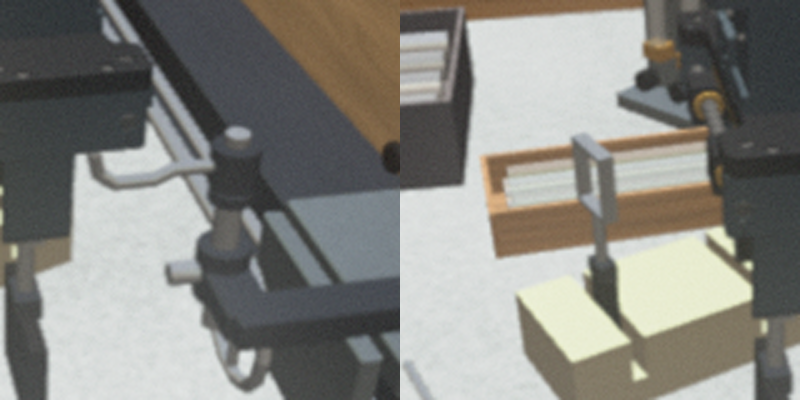

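The paddle is held at 47.7 mm, the narrow paddle is still standing, and the hook is directly ahead. I'll thread it and lower.

Run:
```python
from h import *
h=r.move_linear([.583,-.0145,.244],rate=.05,f_stop=4); o=r.observe(); print("thread hit",h,o["tool_pos"],o["force"])
if h: raise SystemExit
h=r.move_linear([.583,-.0145,.211],rate=.03,f_stop=3); o=r.observe(); print("seat hit",h,o["tool_pos"],o["force"],o["clock"])
s=camera("side");cv2.imwrite("pics/s4.png",s[:,:,::-1])
```

```text
thread hit False [ 0.5827 -0.0145  0.2441] [ 0.1209  0.5809 -1.7912]
seat hit True [ 0.5828 -0.0145  0.2166] [-0.3729 -0.2981  3.5132] 27.8833
```

Contact came at TCP z = 0.2166 against a predicted 0.217, so the top bar is on the seat. Next I release, lift clear and check.

Run:
```python
from h import *
r.release(); r.wait(.5)
print("up hit",r.move_linear([.5828,-.0145,.36],rate=.08,f_stop=6))
r.move_linear([.42,-.10,.40],rate=.2); r.wait(2)
s=camera("side");t=camera("top");r.wait(.5);s2=camera("side")
print("motion",np.abs(s.astype(int)-s2).reshape(-1).max(),cv2.absdiff(cv2.GaussianBlur(s,(5,5),0),cv2.GaussianBlur(s2,(5,5),0))[130:330,270:470].max(),r.observe()["clock"],r.observe()["force"])
cv2.imwrite("pics/s5.png",s[:,:,::-1]);cv2.imwrite("pics/t5.png",t[:,:,::-1])
f=lambda m:cv2.resize(m[:,:,::-1],(400,400),interpolation=cv2.INTER_CUBIC)
cv2.imwrite("pics/v5.png",np.hstack([f(s[140:340,170:470][:,100:300]),f(t[90:290,180:380])]))
```

```text
up hit False
motion 30 4 34.9333 [-0.8585 -0.3033  0.0639]
```

View pics/v5.png

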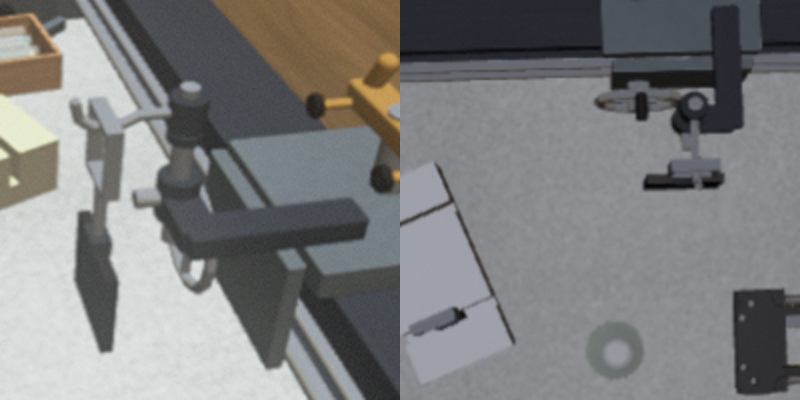

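The wide paddle hangs blade down on the hook and is not moving. The flask and the narrow paddle look where they were. Handing in.

```bash
python3 -c "
from rig import r
r.sign_off()"
```

```text
the job is handed in; nothing more can be done
```

The hook now points straight out to the operator's side, and the wide paddle hangs on it by its handle loop, blade down. I handed the job in at about 35 s of the 64 s allowed.

- **Hook:** I gripped the wire and swung it round clockwise from about -0.89 rad to -π. The top camera then measured it at 3.125 rad, within 0.02 of straight out. The highest tool force I read during the swing was 7 N.
- **Paddle:** I lifted it out at a 47.7 mm grip and threaded the loop over the tip without contact. It met the seat within 0.5 mm of the predicted height. After release, two side pictures 0.5 s apart showed no motion.
- **Left alone:** The flask is in the same place in the top view. The narrow paddle is still standing in its slot.
- **Disagreement:** The wrist camera and the fixed cameras differed by about 3 mm in each direction on the loop's position. I used a point between them, nearer the wrist's. No check failed.

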